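# Check a whetstone for hollow wear with a straightedge

### The job

Check the whetstone for hollow wear with the steel straightedge, the one with the black rail: take it by the rail, slide it straight up out of its slot in the wooden block, and stand it upright on its bevelled edge straight across the stone, on the short pencil line, pressing lightly, about 5 N, for a second. Lift it clear, turn it, and stand it in the same way along the long diagonal pencil line, each time with its middle where the two lines cross. Finish while still holding it there, upright and lightly pressed; never press hard, and leave the scraper and the other things where they are.

Things in the scene. Friction and masses are not known exactly. Their poses are not given: they have to be found in the camera images.
- straightedge_mid (a point): Centre of the loose upright straightedge: steel blade 150 mm long (own x), 4 mm thick (y), 70 mm tall overall (z, up), about 0.2 kg, ends alike. A straight black rail 134 mm long, 10 mm thick, 22 mm tall tops it, its centre 24 mm above this point. At the start it stands bevel down in either slot of the block, the rail's centre 71 mm above the worktop.
- straightedge_edge (a point): Middle of the straightedge's bevelled lower edge, 35 mm below its centre; same axes. The edge is 150 mm long, 2.6 mm wide.
- short_line (a point): Where the two pencil lines on top of the stone cross, at its middle, 54 mm above the worktop. Own x along the short line (62 mm), which runs square across the stone, z up.
- long_line (a point): The same crossing point. Own x along the long line (194 mm), which runs along one diagonal of the stone's top, 0.328 rad anticlockwise from the stone's length seen from above; z up.
- whetstone: Pale stone 206 x 70 mm in a wooden holder 236 x 92 mm, top 54 mm up; origin on the worktop under its middle, x along its length. It cannot slide away; its soft rubber feet give straight down by 0.4 mm per newton, to a hard stop at 6 mm (15 N), and spring back. Stone and block may stand on either side.
- tool_block: Fixed wooden block 190 x 128 mm, 42 mm tall; origin at the centre of its underside, x along its length. Two slots along x at y = +35 and -35 mm, each 158 mm long, 7 mm wide, 30 mm deep, open at the top only. One holds the straightedge, the other the scraper.
- scraper_mid (a point): Centre of the dough scraper in the other slot, to be left alone: steel sheet 120 mm long, 3 mm thick, under a round dark wooden handle 126 mm long, 20 mm in diameter, its top 88 mm above the worktop.
- mug: Bystander, loose: white mug 78 mm across and 97 mm tall, handle sticking out 58 mm from the middle of its foot; origin at the centre of its underside.
- glass: Bystander, loose: clear drinking glass 81 mm across, 92 mm tall; origin at the centre of its underside.
- salt: Bystander, loose: glass salt shaker 44 mm across, 90 mm tall, grey cap; origin at the centre of its underside.
- dish: Bystander, loose: round stoneware dish 105 mm across, 44 mm tall; origin at the centre of its underside.
- spoon: Bystander, loose: steel teaspoon lying flat, 139 mm long, 30 mm wide, 10 mm high; origin at the centre of its underside.
- pencil: Bystander, loose: grey pencil stub lying flat, about 88 mm long, 7 mm thick; origin under the middle of its shaft.

How it is judged:
By the outcome, as a careful person would: the job done as asked, in the order asked, and still so for the second after the job is handed in, while the arm keeps its last pose, push and grip.
It also fails if it takes over 48 s, if anything falls off the work surface, if the arm or the gripper's body presses on something with over 40 N, if the wrist force passes 120 N, or if a joint passes its speed limit or range.

### The arm

A 7-joint arm with a two-finger parallel gripper is mounted at the origin on a cart in front of the work surface, level with it; the furniture and walls round the work are solid. World frame = base frame: x ahead of the robot, y to its left, z up, the work surface at z = 0. Lengths are in m, angles in rad, forces in N, time in s.
With the tool pointing down it reaches from about 0.425 to 0.925 m from the base axis. Payload 6.8 kg.
Tool frame: the origin (TCP) lies on the centre line of the jaws, within the pads' length; the fingertips stand 14 mm ahead of it and the grasp point (between the pads) lies 5 mm behind it (bot.finger_overhang is the distance from the TCP to the fingertips, in m); z points along the fingers, y is the line along which they close (so a half turn about z gives the same grasp; the last joint's range is limited). The gripper opens to 85 mm and grips with 20 to 120 N. Pads are 22 mm wide; open, the fingers measure 114 mm over their backs; the gripper's body (76 mm by 85 mm) begins 54 mm behind the grasp point. The pads swing forward as they close: fully open they stand 13 mm farther back than shut.
Start: joints at [1.148, 0.477, 0.022, 1.555, -0.011, 1.109, -0.083], TCP at [0.209, -0.642, 0.245] pointing down, gripper open.
Joint ranges: [-2.96, 2.96], [-0.34, 2.1], [-1.41, 1.46], [0.24, 2.44], [-1.37, 4.51], [0.17, 1.92], [-2.96, 2.96]. Speed limits (rad/s): [2.39, 2.39, 3.14, 3.14, 3.14, 3.14, 3.14].

### API

Orientations are given as a unit quaternion [w, x, y, z].
In Python, from station import bot gives the robot as it stands.
- The arm moves only by the shell command python3 -m inch 'ROWS' [OPENING] [FORCE]. ROWS is JSON, a list of rows, each a list of 4 numbers: the shift along the tool's x, y, z in m, then the turn about the tool's z in degrees. A call has 1 to 12 rows; each row shifts and turns the commanded pose from where the row before left it, along the tool's axes as they then stand; what a row does not reach is not made up. A row lasts 1/10 s, in which the tool goes at most 50 mm and 8.59 degrees, less where a joint would pass 70% of its speed; a pose out of reach is approached as far as the arm can. A call is refused whole if a number of a shift passes 0.05 or a number of a turn 8.59, either way. A call with a gripper value outside its range is refused whole. OPENING is the finger opening in m, from 0 to 0.0854, set as the call begins (- or left out, the last holds). The fingers move at their own pace and stop on an object; FORCE is the grip in N (left out, the last holds). Time passes only in rows, so rows that do not move let the fingers close. It gives the time, the measured TCP pose, the force, the opening and the grip force at its end, in the units of the state.
- bot.get_obs(): the state, without advancing time (a new reading comes with each control period).
- bot.read_camera(name): name is "scene" or "top"; returns a dict with "color" (420x560x3 uint8, red, green, blue), "mtx" (3x3 intrinsics, pixels), "world_from_camera" (4x4, takes a point from camera to world coordinates). Camera axes: x right, y up, looking along -z (the intrinsics and any distortion apply to the point x, -y, -z); pixel columns grow to the right and rows downward; lengths in m; the calibration is good to about 2 mm. A picture is of the moment at which its call begins. There is no depth.
- bot.hand_in(): hands the job in; it is judged then, once.
The state is a dict: "t": time; "q": joint angles; "joint_vel": joint speeds; "joint_torque": joint torques, N m; "eef_pos": TCP position; "tool_rot": TCP orientation; "contact_force": force on the tool from outside, world axes, zero at the start; "torque": the same for the moment, N m; "gripper_width": opening from 0.0 (shut) to 1.0 (fully open); "grasp_force": force on a finger pad.
Only numpy, scipy, OpenCV 4.12 (cv2) and the standard library are available. Lean on these libraries where they do the work, as an engineer would, in place of code of your own. Each camera call takes 0.05 s, during which the arm holds its last target. There are 200 camera calls.

## Working session

There is one attempt and no reset: what is moved stays moved. The work goes in short steps, Python scripts to look and compute and a shell command to move; the robot and the scene stay as the last step left them, time stands still between calls to the robot, and variables do not carry over. Pictures are saved under pics/ and viewed, at most 10 in all, crops included, and the job is handed in when it is done.

```bash
mkdir -p pics; ls
python3 - <<'E'
from station import bot
import cv2,numpy as np
for n in ("scene","top"):
    c=bot.read_camera(n); cv2.imwrite(f"pics/{n}0.png",c["color"][:,:,::-1]); np.savez(f"{n}0.npz",**c)
    print(n,c["mtx"].round(1).tolist(),c["world_from_camera"].round(3).tolist(),[k for k in c])
o=bot.get_obs();print(o)
E
```

```text
pics
scene [[476.2, 0.0, 282.9], [0.0, 476.2, 212.7], [0.0, 0.0, 1.0]] [[0.706, 0.512, -0.489, 0.184], [-0.708, 0.529, -0.468, -0.411], [0.019, 0.677, 0.736, 0.731], [0.0, 0.0, 0.0, 1.0]] ['color', 'mtx', 'world_from_camera']
top [[534.5, 0.0, 279.3], [0.0, 534.5, 208.1], [0.0, 0.0, 1.0]] [[0.006, 0.992, -0.122, 0.52], [-1.0, 0.005, -0.013, -0.003], [-0.013, 0.122, 0.992, 0.985], [0.0, 0.0, 0.0, 1.0]] ['color', 'mtx', 'world_from_camera']
{'t': 0.1, 'q': array([ 1.14791768,  0.47770746,  0.02235202,  1.55635268, -0.01152588,
        1.10927763, -0.08310674]), 'joint_vel': array([-0.00029255, -0.00187161,  0.00095209, -0.00207321,  0.00015964,
        0.00153483,  0.00059068]), 'joint_torque': array([ 4.78318630e-03, -5.97759247e+01,  1.61340762e+00, -2.81953490e+01,
        1.26993185e-02,  5.03743038e-03,  2.13372846e-05]), 'eef_pos': array([ 0.20882056, -0.64135576,  0.24442973]), 'tool_rot': array([-7.89416424e-04,  9.87640039e-01,  1.56737038e-01, -1.75004738e-04]), 'contact_force': array([ 0.38236618, -0.42814966, -0.37112429]), 'torque': array([ 0.01021906, -0.01889973, -0.04820931]), 'grasp_force': 0.0, 'gripper_width': 1.0000956137011017}
```

View pics/scene0.png

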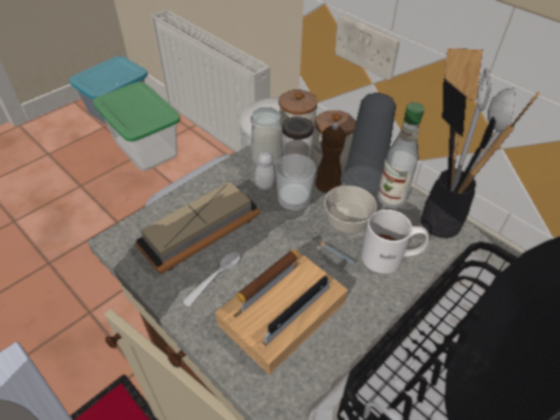

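View pics/top0.png

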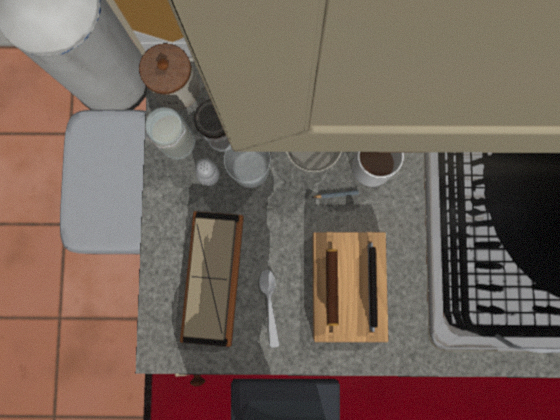

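The scene view shows the stone left (200,222), block at (283,310), with the scraper (brown, 268,275) and the straightedge's black rail (300,305). In the top view, the rail is at (373,287), the scraper at (332,287), and the pencil lines cross near (209,278).

Run:
```python
import cv2,numpy as np
t=np.load("top0.npz")["color"][:,:,::-1]; s=np.load("scene0.npz")["color"][:,:,::-1]
R=lambda a,f:cv2.resize(a,None,fx=f,fy=f,interpolation=cv2.INTER_CUBIC)
a=R(t[205:350,175:250],4);b=R(t[225:350,305:395],4)
im=np.zeros((600,800,3),np.uint8);im[:a.shape[0],:a.shape[1]]=a;im[:b.shape[0],310:310+b.shape[1]]=b
cv2.imwrite("pics/t1.png",im)
im=np.zeros((600,800,3),np.uint8);a=R(s[175:275,130:265],4);b=R(s[240:370,210:355],4)
a=R(s[175:275,130:265],2.8);b=R(s[240:370,210:355],2.8)
im[:a.shape[0],:a.shape[1]]=a;im[200:200+b.shape[0],390:390+b.shape[1]]=b
cv2.imwrite("pics/s1.png",im)
```

```text
(no output)
```

View pics/t1.png

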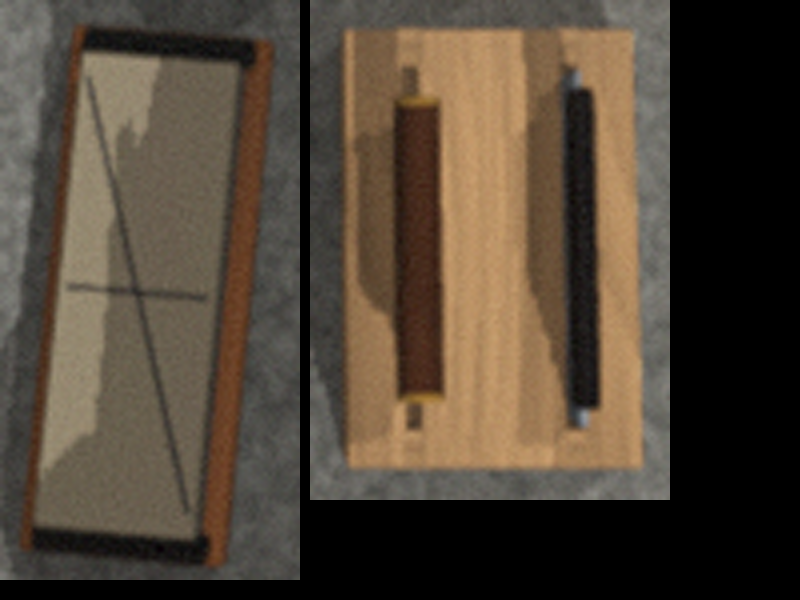

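View pics/s1.png

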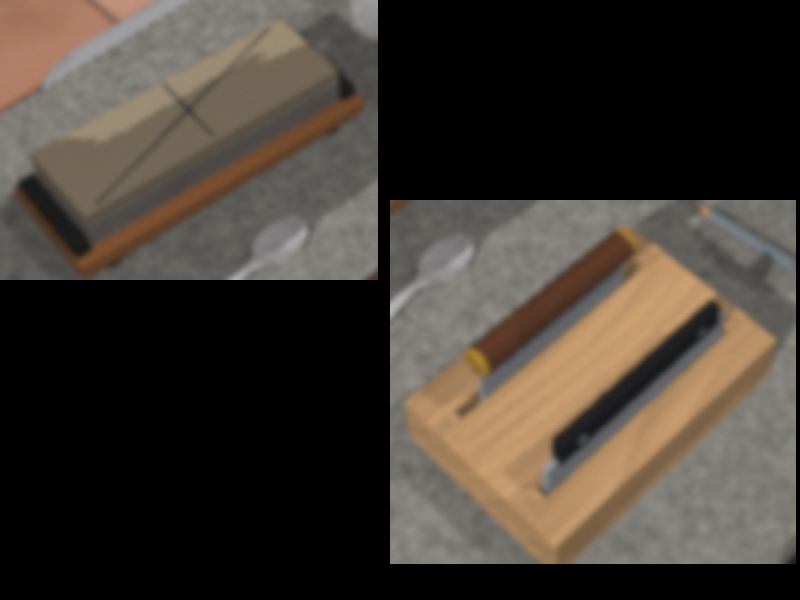

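```bash
cat > h.py <<'E'
import numpy as np
def load(n):
    d=np.load(n+"0.npz");return d["mtx"],d["world_from_camera"]
C={n:load(n) for n in("top","scene")}
def ray(n,u,v):
    K,T=C[n];d=np.array([(u-K[0,2])/K[0,0],-(v-K[1,2])/K[1,1],-1.]);d=T[:3,:3]@d
    return T[:3,3],d/np.linalg.norm(d)
def plane(n,p,z):
    o,d=ray(n,*p);return o+d*(z-o[2])/d[2]
def tri(pt,ps):
    o1,d1=ray("top",*pt);o2,d2=ray("scene",*ps)
    s=np.linalg.lstsq(np.c_[d1,-d2],o2-o1,rcond=None)[0]
    a,b=o1+s[0]*d1,o2+s[1]*d2
    return (a+b)/2,np.linalg.norm(a-b)
def proj(n,P):
    K,T=C[n];c=np.linalg.inv(T)@np.r_[P,1];return K[0,0]*c[0]/-c[2]+K[0,2],K[1,1]*c[1]/c[2]+K[1,2]
E
python3 - <<'E'
from h import *
np.set_printoptions(precision=4,suppress=True)
f=lambda U,V,X,Y,x,y,s:((U-X+.5)/s-.5+x,(V-Y+.5)/s-.5+y)
ta=lambda U,V:f(U,V,0,0,175,205,4); tb=lambda U,V:f(U,V,310,0,305,225,4)
sa=lambda U,V:f(U,V,0,0,130,175,2.8); sb=lambda U,V:f(U,V,390,200,210,240,2.8)
print("cross",tri(ta(138,293),sa(187,109)))
print("longA far",tri(ta(89,77),sa(271,27)),"near",tri(ta(188,514),sa(97,203)))
print("short L",tri(ta(67,287),sa(164,83)),"R",tri(ta(207,298),sa(213,134)))
L=[plane("top",ta(*p),.054) for p in [(89,77),(188,514),(67,287),(207,298),(138,293)]];print(*L)
d=L[0]-L[1];e=L[3]-L[2];print("long",np.linalg.norm(d),np.degrees(np.arctan2(d[1],d[0])),"short",np.linalg.norm(e),np.degrees(np.arctan2(e[1],e[0])))
print("block nearL",tri(tb(349,467),sb(407,405)),"nearR",tri(tb(643,467),sb(555,543)),"farR",tri(tb(634,29),sb(776,340)))
for p in [(344,29),(634,29),(643,467),(349,467)]: print(plane("top",tb(*p),.042))
print("rail right edge",plane("top",tb(594,90),.082),plane("top",tb(600,408),.082))
print("rail ends tri (left top edge)",tri(tb(569,89),sb(712,302)),tri(tb(575,408),sb(555,440)))
E
```

```text
cross (array([0.5119, 0.1306, 0.0573]), np.float64(0.0020130472047988745))
longA far (array([0.6059, 0.1541, 0.0556]), np.float64(0.0008308837792401945)) near (array([0.4195, 0.1067, 0.0572]), np.float64(0.0001251529611804152))
short L (array([0.5148, 0.1608, 0.058 ]), np.float64(0.0007262736922526982)) R (array([0.5101, 0.1007, 0.0573]), np.float64(0.0015965084181969265))
[0.6064 0.1541 0.054 ] [0.4192 0.107  0.054 ] [0.5151 0.1613 0.054 ] [0.5107 0.1005 0.054 ] [0.5127 0.1305 0.054 ]
long 0.19303470360830102 14.116718966193428 short 0.0609491341931485 -94.0854566950778
block nearL (array([ 0.4049, -0.0521,  0.0397]), np.float64(7.04686781017755e-05)) nearR (array([ 0.4062, -0.1773,  0.0457]), np.float64(0.0011441110600875803)) farR (array([ 0.5943, -0.1771,  0.0433]), np.float64(0.001677753412762116))
[ 0.5944 -0.0501  0.042 ]
[ 0.595  -0.1779  0.042 ]
[ 0.4062 -0.1784  0.042 ]
[ 0.4052 -0.052   0.042 ]
rail right edge [ 0.566  -0.1533  0.082 ] [ 0.4347 -0.1536  0.082 ]
rail ends tri (left top edge) (array([ 0.5669, -0.1438,  0.0766]), np.float64(0.0006518369526162094)) (array([ 0.4352, -0.1447,  0.0785]), np.float64(0.00245550592478623))
```

The views agree. The stone's lines cross at about (0.512, 0.1305), with the short line at about 85.6° and the long line at about 14.3°. The rail centre is about (0.500, -0.149) with yaw near 0.1°. Triangulated heights match the text to within 3 mm. First I'll turn, raise and partly close the gripper, because the scraper is near.

```bash
python3 -m inch '[[0,0,-0.02,6],[0,0,-0.02,6],[0,0,-0.02,6],[0.01,-0.04,0,0],[0.01,-0.045,0,0],[0.01,-0.045,0,0],[0.01,-0.045,0,0],[0.02,-0.045,0,0],[0.03,-0.04,0,0],[0.03,-0.04,0,0],[0.03,-0.04,0,0],[0.03,-0.03,0,0]]' 0.03 40
cat > st.py <<'E'
from station import bot
import numpy as np
from scipy.spatial.transform import Rotation as R
o=bot.get_obs();q=o["tool_rot"];m=R.from_quat(np.r_[q[1:],q[0]]).as_matrix()
print("t",round(o["t"],2),"p",o["eef_pos"].round(4),"xang",round(np.degrees(np.arctan2(m[1,0],m[0,0])),2),"z",m[:,2].round(4),"F",o["contact_force"].round(2),"M",o["torque"].round(2),"g",round(o["gripper_width"]*85.4,1),round(o["grasp_force"],1),"q",o["q"].round(2))
E
python3 st.py
```

```text
t: 1.3
eef_pos: [0.3895, -0.269, 0.3053]
tool_rot: [-0.0, 1.0, 0.001, -0.0]
contact_force: [1.1, -0.6, 0.7]
gripper_width: 0.35
grasp_force: 0.0
t 1.3 p [ 0.3895 -0.269   0.3053] xang 0.12 z [-0.e+00  2.e-04 -1.e+00] F [ 1.11 -0.56  0.75] M [-0.04 -0.01  0.02] g 29.9 0.0 q [ 0.64  0.09 -0.18  1.93  0.02  1.12 -1.11]
```

```bash
python3 -m inch '[[0.03,-0.03,0,0],[0.03,-0.03,0,0],[0.03,-0.03,0,0],[0.02,-0.03,0.02,0],[0,0,0.04,0],[0,0,0.04,0],[0,0,0.04,0],[0,0,0.04,0],[0,0,0.02,0],[0,0,0,0],[0,0,0,0]]'; python3 st.py
python3 - <<'E'
from station import bot
import cv2,numpy as np
im=np.zeros((420,800,3),np.uint8)
s=bot.read_camera("scene")["color"][:,:,::-1][200:370,200:360];t=bot.read_camera("top")["color"][:,:,::-1][220:350,300:400]
a=cv2.resize(s,None,fx=2.5,fy=2.4);im[:a.shape[0],:400]=a[:420]
b=cv2.resize(t,None,fx=4,fy=3.2);im[:b.shape[0],400:]=b
cv2.imwrite("pics/a.png",im)
E
```

```text
t: 2.4
eef_pos: [0.4988, -0.1516, 0.1056]
tool_rot: [-0.0, 1.0, 0.0, -0.0]
contact_force: [0.7, 0.6, 0.2]
gripper_width: 0.352
grasp_force: 0.0
t 2.4 p [ 0.4988 -0.1516  0.1056] xang 0.04 z [-4.e-04  2.e-04 -1.e+00] F [0.66 0.6  0.19] M [ 0.08 -0.02 -0.03] g 30.1 0.0 q [ 0.39  0.43 -0.27  2.02  0.17  0.71 -1.55]
```

View pics/a.png

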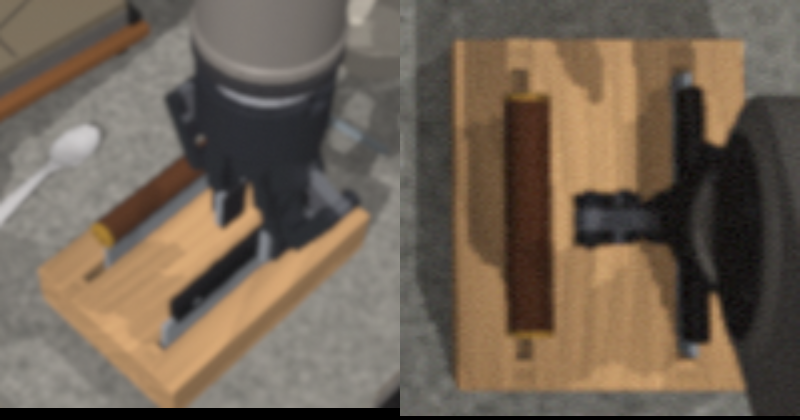

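The rail lies between the two fingers, the left finger well clear of the scraper. Next: centre and descend.

```bash
python3 -m inch '[[0.0015,-0.0025,0,0],[0,0,0.014,0],[0,0,0.014,0],[0,0,0.0115,0],[0,0,0,0],[0,0,0,0]]'; python3 st.py
```

```text
t: 3.1
eef_pos: [0.4998, -0.1491, 0.0651]
tool_rot: [-0.0, 1.0, 0.0, -0.001]
contact_force: [0.0, 0.4, 0.0]
gripper_width: 0.356
grasp_force: 0.0
t 3.1 p [ 0.4998 -0.1491  0.0651] xang 0.04 z [-1.4e-03  4.0e-04 -1.0e+00] F [0.04 0.37 0.01] M [0.02 0.07 0.01] g 30.4 0.0 q [ 0.37  0.49 -0.25  2.04  0.2   0.63 -1.58]
```

```bash
python3 -m inch '[[0,0,0,0],[0,0,0,0],[0,0,0,0],[0,0,0,0],[0,0,0,0],[0,0,0,0],[0,0,0,0]]' 0 60; python3 st.py
```

```text
t: 3.8
eef_pos: [0.5007, -0.1492, 0.0662]
tool_rot: [0.0, 1.0, 0.0, 0.0]
contact_force: [-0.9, 0.4, 6.1]
gripper_width: 0.104
grasp_force: 59.5
t 3.8 p [ 0.5007 -0.1492  0.0662] xang 0.03 z [ 9.e-04 -2.e-04 -1.e+00] F [-0.9   0.41  6.15] M [ 0.16  0.09 -0.  ] g 8.9 59.5 q [ 0.37  0.49 -0.25  2.04  0.2   0.63 -1.58]
```

```bash
python3 -m inch '[[0,0,-0.01,0],[0,0,-0.015,0],[0,0,-0.015,0],[0,0,-0.02,0],[0,0,-0.02,0],[0,0,-0.02,0],[0,0,-0.02,0],[0,0,0,0],[0,0,0,0],[0,0,0,0],[0,0,0,0]]'; python3 st.py
python3 - <<'E'
from station import bot
import cv2,numpy as np
im=np.zeros((500,800,3),np.uint8)
for i,n in enumerate(("scene","top")):
    c=bot.read_camera(n);np.savez(n+"1.npz",**c);s=c["color"][:,:,::-1]
    s=s[150:350,200:360] if i==0 else s[200:350,280:440]
    a=cv2.resize(s,None,fx=2.5,fy=2.5);im[:a.shape[0],400*i:400*i+400]=a
cv2.imwrite("pics/b.png",im)
E
```

```text
t: 4.9
eef_pos: [0.4993, -0.149, 0.1846]
tool_rot: [-0.0, 1.0, 0.0, -0.001]
contact_force: [-0.2, -0.0, -2.9]
gripper_width: 0.108
grasp_force: 58.6
t 4.9 p [ 0.4993 -0.149   0.1846] xang 0.04 z [-2.3e-03  6.0e-04 -1.0e+00] F [-0.23 -0.05 -2.87] M [ 0.05  0.01 -0.03] g 9.2 58.6 q [ 0.41  0.32 -0.29  1.96  0.12  0.88 -1.51]
```

View pics/b.png

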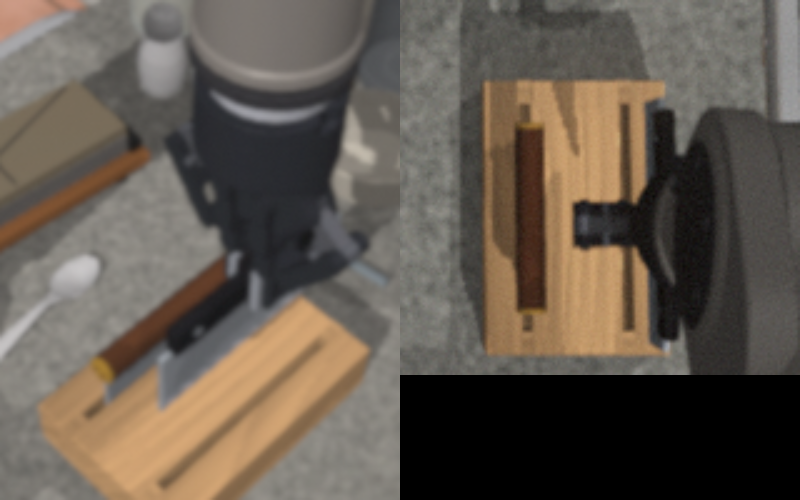

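It's out of the slot, upright, with the scraper undisturbed. Move over the stone and turn.

```bash
python3 - <<'E'
from h import *
for z in(.198,.201): print(plane("top",(385.5,243.8),z).round(4),plane("top",(388,335.6),z).round(4))
E
python3 -m inch '[[0.001,-0.02,0,0],[0.002,-0.04,0,0],[0.002,-0.04,0,0],[0.002,-0.04,0,0],[0.002,-0.04,0,0],[0.002,-0.04,0,0],[0.0015,-0.04,0,0],[0.0008,-0.0196,0,0],[0,0,0,-8],[0,0,0,-8.5],[0,0,0,-8.5],[0,0,0,-8.5]]'
python3 -m inch '[[0,0,0,-8.5],[0,0,0,-8.5],[0,0,0,-8.5],[0,0,0,-8.5],[0,0,0,-8.5],[0,0,0,-8.5],[0,0,0,-1.6],[0,0,0,0],[0,0,0,0],[0,0,0,0],[0,0,0,0],[0,0,0,0]]'; python3 st.py
```

```text
[ 0.5651 -0.1485  0.198 ] [ 0.4331 -0.1497  0.198 ]
[ 0.5649 -0.1479  0.201 ] [ 0.4334 -0.1491  0.201 ]
t: 6.2
eef_pos: [0.5131, 0.1305, 0.1853]
tool_rot: [-0.0, 0.957, 0.291, -0.0]
contact_force: [0.0, 1.3, -2.1]
gripper_width: 0.108
grasp_force: 58.8
t: 7.4
eef_pos: [0.5133, 0.1305, 0.1859]
tool_rot: [0.0, 0.731, 0.683, 0.0]
contact_force: [0.2, -0.6, -2.1]
gripper_width: 0.107
grasp_force: 58.8
t 7.4 p [0.5133 0.1305 0.1859] xang 86.11 z [ 2.e-04 -1.e-04 -1.e+00] F [ 0.16 -0.58 -2.06] M [-0.02 -0.01  0.01] g 9.1 58.8 q [ 0.21  0.4  -0.72  1.92  0.32  0.94 -0.72]
```

```bash
python3 -m inch '[[0,-0.0006,0.01,0.6],[0,0,0.02,0],[0,0,0.02,0],[0,0,0.015,0],[0,0,0.005,0],[0,0,0,0],[0,0,0,0],[0,0,0,0],[0,0,0,0]]'; python3 st.py
python3 - <<'E'
from station import bot
import cv2,numpy as np
im=np.zeros((500,800,3),np.uint8)
for i,n in enumerate(("scene","top")):
    c=bot.read_camera(n);np.savez(n+"2.npz",**c);s=c["color"][:,:,::-1]
    s=s[150:275,125:225] if i==0 else s[225:350,160:260]
    a=cv2.resize(s,None,fx=4,fy=4,interpolation=cv2.INTER_CUBIC);im[:a.shape[0],400*i:400*i+400]=a
cv2.imwrite("pics/c.png",im)
E
```

```text
t: 8.3
eef_pos: [0.5132, 0.1306, 0.1165]
tool_rot: [0.0, 0.734, 0.679, 0.001]
contact_force: [0.4, 0.2, -2.4]
gripper_width: 0.101
grasp_force: 58.8
t 8.3 p [0.5132 0.1306 0.1165] xang 85.52 z [ 1.4e-03  2.0e-04 -1.0e+00] F [ 0.38  0.25 -2.44] M [ 0.06 -0.   -0.03] g 8.7 58.8 q [ 0.16  0.49 -0.66  1.98  0.41  0.81 -0.81]
```

View pics/c.png

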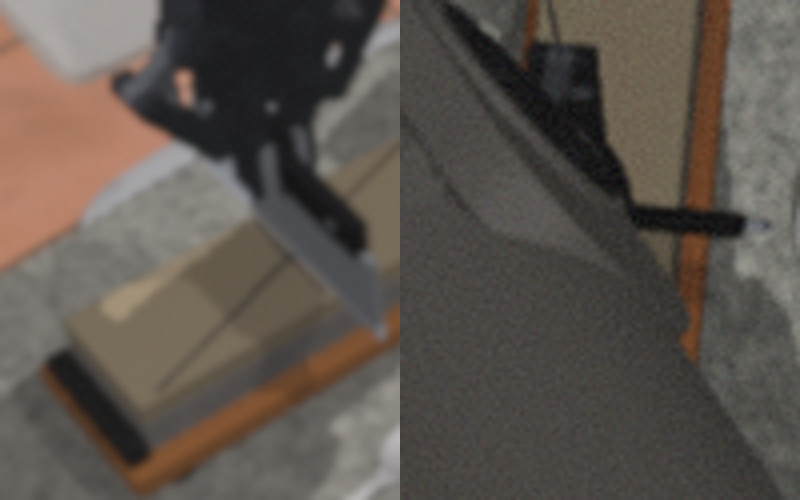

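The straightedge hovers over the stone, with its near bevel end at about (220,234) in the scene view and the short line hidden behind it, as expected. Now a slow descent.

```bash
python3 - <<'E'
from h import *
a=np.radians(-94.5);P=np.array([.5127+.075*np.cos(a),.1306+.075*np.sin(a),.0625]);print(proj("scene",P))
E
python3 -m inch '[[0,-0.0003,0.002,0],[0,0,0.002,0],[0,0,0.001,0],[0,0,0.001,0],[0,0,0.001,0],[0,0,0,0],[0,0,0,0]]'; python3 st.py
```

```text
(np.float64(220.00918716905954), np.float64(234.8422268587566))
t: 9.1
eef_pos: [0.5125, 0.1305, 0.1088]
tool_rot: [-0.0, 0.734, 0.679, 0.0]
contact_force: [0.6, 0.2, -1.7]
gripper_width: 0.106
grasp_force: 58.8
t 9.1 p [0.5125 0.1305 0.1088] xang 85.53 z [ 0.  0. -1.] F [ 0.57  0.15 -1.68] M [ 0.01  0.02 -0.01] g 9.0 58.8 q [ 0.16  0.5  -0.66  1.99  0.42  0.79 -0.82]
```

```bash
python3 -m inch '[[0,0,0.0007,0],[0,0,0,0],[0,0,0,0]]'; python3 -m inch '[[0,0,0.0007,0],[0,0,0,0],[0,0,0,0]]'; python3 -m inch '[[0,0,0.0007,0],[0,0,0,0],[0,0,0,0]]';python3 st.py
```

```text
t: 9.4
eef_pos: [0.5125, 0.1305, 0.1082]
tool_rot: [0.0, 0.734, 0.679, 0.0]
contact_force: [0.5, -1.0, -2.0]
gripper_width: 0.108
grasp_force: 58.9
t: 9.7
eef_pos: [0.5125, 0.1305, 0.1075]
tool_rot: [0.0, 0.734, 0.679, 0.0]
contact_force: [-0.2, -0.9, -1.1]
gripper_width: 0.106
grasp_force: 59.0
t: 10.0
eef_pos: [0.5125, 0.1305, 0.1069]
tool_rot: [0.0, 0.734, 0.679, 0.0]
contact_force: [-1.3, 0.4, 0.9]
gripper_width: 0.1
grasp_force: 59.3
t 10.0 p [0.5125 0.1305 0.1069] xang 85.54 z [ 3.e-04 -0.e+00 -1.e+00] F [-1.34  0.42  0.95] M [-0.07  0.1  -0.02] g 8.5 59.3 q [ 0.15  0.5  -0.65  1.99  0.43  0.79 -0.83]
```

```bash
python3 -m inch '[[0,0,0.0007,0],[0,0,0,0],[0,0,0,0]]'; python3 -m inch '[[0,0,0.0002,0],[0,0,0,0]]';python3 -m inch '[[0,0,0,0]]';python3 st.py
```

```text
t: 10.3
eef_pos: [0.5125, 0.1305, 0.1061]
tool_rot: [0.0, 0.734, 0.679, 0.0]
contact_force: [-0.7, -1.0, 3.1]
gripper_width: 0.104
grasp_force: 59.6
t: 10.5
eef_pos: [0.5125, 0.1305, 0.1059]
tool_rot: [0.0, 0.734, 0.679, 0.0]
contact_force: [-0.8, -1.3, 2.9]
gripper_width: 0.103
grasp_force: 59.6
t: 10.6
eef_pos: [0.5125, 0.1305, 0.1059]
tool_rot: [0.0, 0.734, 0.679, 0.0]
contact_force: [-1.6, -0.9, 3.2]
gripper_width: 0.102
grasp_force: 59.6
t 10.6 p [0.5125 0.1305 0.1059] xang 85.53 z [ 2.e-04  0.e+00 -1.e+00] F [-1.57 -0.92  3.19] M [-0.16  0.21 -0.04] g 8.7 59.6 q [ 0.15  0.5  -0.65  1.99  0.43  0.79 -0.83]
```

```bash
python3 -m inch '[[0,0,0,0],[0,0,0,0],[0,0,0,0],[0,0,0,0],[0,0,0,0],[0,0,0,0],[0,0,0,0],[0,0,0,0],[0,0,0,0],[0,0,0,0],[0,0,0,0],[0,0,0,0]]'; python3 st.py
python3 - <<'E'
from station import bot
import cv2,numpy as np
c=bot.read_camera("scene");s=c["color"][:,:,::-1][165:265,130:260]
cv2.imwrite("pics/d.png",cv2.resize(s,None,fx=6,fy=6,interpolation=cv2.INTER_CUBIC))
E
```

```text
t: 11.8
eef_pos: [0.5125, 0.1305, 0.1058]
tool_rot: [0.0, 0.734, 0.679, 0.0]
contact_force: [0.1, -0.1, 3.7]
gripper_width: 0.102
grasp_force: 59.7
t 11.8 p [0.5125 0.1305 0.1058] xang 85.54 z [ 2.e-04  1.e-04 -1.e+00] F [ 0.1  -0.13  3.73] M [-0.08 -0.05  0.02] g 8.7 59.7 q [ 0.15  0.5  -0.65  1.99  0.43  0.79 -0.83]
```

View pics/d.png

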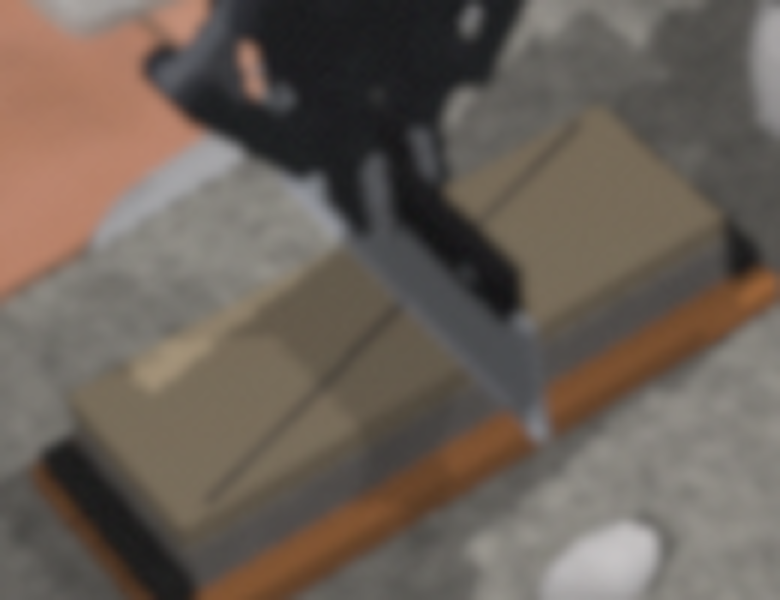

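The blade stands square across the stone, covering the short line and meeting the long line near (403,308) in the crop, which is the crossing. It held about 5.5 N for over a second. Next: lift, then turn 71.3°.

```bash
python3 -m inch '[[0,0,-0.005,0],[0,0,-0.02,0],[0,0,-0.025,0],[0,0,0,7],[0,0,0,8.5],[0,0,0,8.5],[0,0,0,8.5],[0,0,0,8.5],[0,0,0,8.5],[0,0,0,8.5],[0,0,0,8.5],[0,0,0,4.8]]'; python3 -m inch '[[0,0,0,0],[0,0,0,0],[0,0,0,0],[0,0,0,0],[0,0,0,0]]'; python3 st.py
```

```text
t: 13.05
eef_pos: [0.5114, 0.1303, 0.1552]
tool_rot: [0.0, 0.993, 0.121, -0.001]
contact_force: [0.1, -0.3, -2.5]
gripper_width: 0.106
grasp_force: 58.9
t: 13.55
eef_pos: [0.5124, 0.1304, 0.1557]
tool_rot: [-0.0, 0.992, 0.124, -0.0]
contact_force: [-0.1, -0.1, -2.6]
gripper_width: 0.105
grasp_force: 58.8
t 13.55 p [0.5124 0.1304 0.1557] xang 14.26 z [-2.e-04  0.e+00 -1.e+00] F [-0.15 -0.09 -2.57] M [ 0.02 -0.    0.02] g 9.0 58.8 q [-0.02  0.38 -0.42  1.97  0.21  0.84 -1.88]
```

```bash
python3 -m inch '[[0,0,0.01,0],[0,0,0.02,0],[0,0,0.01,0],[0,0,0.004,0],[0,0,0.002,0],[0,0,0,0],[0,0,0,0],[0,0,0,0]]'; python3 -m inch '[[0,0,0.0007,0],[0,0,0.0007,0],[0,0,0,0],[0,0,0,0]]';python3 -m inch '[[0,0,0.0007,0],[0,0,0,0],[0,0,0,0]]';python3 -m inch '[[0,0,0.0005,0],[0,0,0,0],[0,0,0,0]]'; python3 st.py
```

```text
t: 14.35
eef_pos: [0.5129, 0.1306, 0.1104]
tool_rot: [-0.0, 0.992, 0.124, 0.001]
contact_force: [-0.1, 0.4, -3.0]
gripper_width: 0.107
grasp_force: 58.8
t: 14.75
eef_pos: [0.5124, 0.1305, 0.1084]
tool_rot: [0.0, 0.992, 0.124, -0.0]
contact_force: [-0.1, -0.1, -3.2]
gripper_width: 0.113
grasp_force: 58.8
t: 15.05
eef_pos: [0.5125, 0.1305, 0.1078]
tool_rot: [-0.0, 0.992, 0.124, 0.0]
contact_force: [0.0, -0.3, -3.1]
gripper_width: 0.105
grasp_force: 58.9
t: 15.35
eef_pos: [0.5125, 0.1305, 0.1073]
tool_rot: [0.0, 0.992, 0.124, 0.0]
contact_force: [-0.4, -0.4, 0.1]
gripper_width: 0.107
grasp_force: 59.0
t 15.35 p [0.5125 0.1305 0.1073] xang 14.24 z [ 1.e-04 -0.e+00 -1.e+00] F [-0.37 -0.36  0.14] M [-0.05  0.08 -0.04] g 9.1 59.0 q [-0.04  0.45 -0.4   2.    0.25  0.74 -1.92]
```

```bash
python3 -m inch '[[0,0,0.0007,0],[0,0,0.0003,0],[0,0,0,0],[0,0,0,0]]'; python3 -m inch '[[0,0,0.0003,0],[0,0,0,0],[0,0,0,0]]';python3 -m inch '[[0,0,0,0],[0,0,0,0]]'; python3 st.py
python3 - <<'E'
from station import bot
import cv2,numpy as np
im=np.zeros((480,800,3),np.uint8)
for i,n in enumerate(("scene","top")):
    s=bot.read_camera(n)["color"][:,:,::-1]
    s=s[165:265,130:260] if i==0 else s[200:350,170:250]
    a=cv2.resize(s,None,fx=3.8,fy=3.8,interpolation=cv2.INTER_CUBIC) if i==0 else cv2.resize(s,None,fx=3.2,fy=3.2,interpolation=cv2.INTER_CUBIC)
    im[:a.shape[0],500*i:500*i+a.shape[1]]=a
cv2.imwrite("pics/e.png",im)
E
```

```text
t: 15.75
eef_pos: [0.5125, 0.1305, 0.1063]
tool_rot: [0.0, 0.992, 0.124, 0.0]
contact_force: [-1.1, 0.3, 2.9]
gripper_width: 0.109
grasp_force: 59.4
t: 16.05
eef_pos: [0.5125, 0.1305, 0.106]
tool_rot: [0.0, 0.992, 0.124, 0.0]
contact_force: [-2.0, -1.6, 3.0]
gripper_width: 0.104
grasp_force: 59.5
t: 16.25
eef_pos: [0.5125, 0.1306, 0.106]
tool_rot: [-0.0, 0.992, 0.124, 0.0]
contact_force: [-1.0, -0.8, 2.6]
gripper_width: 0.106
grasp_force: 59.5
t 16.25 p [0.5125 0.1306 0.106 ] xang 14.24 z [ 2.e-04  0.e+00 -1.e+00] F [-0.99 -0.79  2.62] M [-0.08  0.23 -0.05] g 9.1 59.5 q [-0.05  0.45 -0.4   2.    0.26  0.74 -1.92]
```

View pics/e.png

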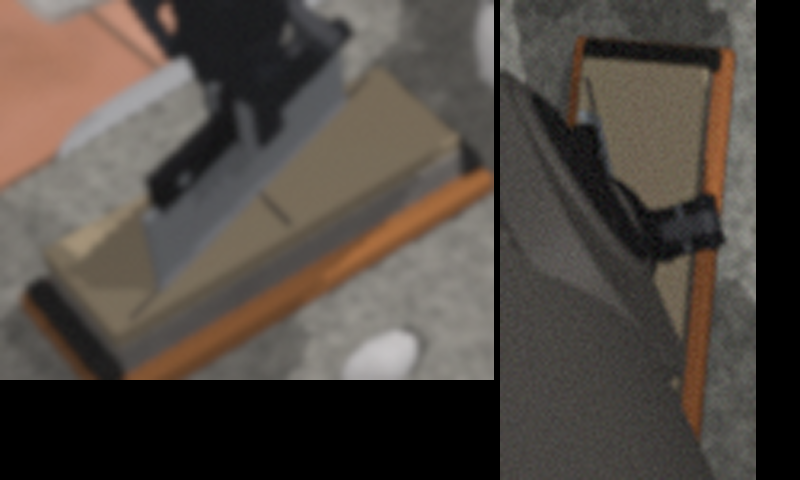

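The bevel lies on the diagonal: the pencil line continues straight out past both ends of the blade, and the short line leaves it at the middle. Net press is about 5 N, so I'll hold a second and hand in.

```bash
python3 -m inch '[[0,0,0,0],[0,0,0,0],[0,0,0,0],[0,0,0,0],[0,0,0,0],[0,0,0,0],[0,0,0,0],[0,0,0,0],[0,0,0,0],[0,0,0,0],[0,0,0,0],[0,0,0,0]]'; python3 -c "
from station import bot
print(bot.hand_in())"
```

```text
t: 17.55
eef_pos: [0.5125, 0.1305, 0.1059]
tool_rot: [-0.0, 0.992, 0.124, 0.0]
contact_force: [-0.6, -0.5, 4.7]
gripper_width: 0.105
grasp_force: 59.5
the job is handed in; nothing more can be done
None
```

The job is handed in at 17.55 s: the straightedge was pressed across the short line at about 5–6 N for over a second, then stood along the long diagonal, where it is still held upright (about 5 N while settling, about 7 N at the last reading).

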